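Lock the mixer shaft with the slotted disc and bar

ROBOT

A 6-joint arm with a two-finger parallel gripper is mounted at the origin on a cart in front of the work surface, level with it; the furniture and walls round the work are solid. World frame = base frame: x ahead of the robot, y to its left, z up, the work surface at z = 0. Lengths are in mm, angles in rad, forces in N, time in s.
With the tool pointing down it reaches from about 425 to 950 mm from the base axis. Payload 14.7 kg.
Tool frame: the origin (TCP) lies between the finger pads; the fingertips stand 25 mm ahead of it and the grasp point (between the pads) lies 6 mm ahead of it (robot.tip_reach is the distance from the TCP to the fingertips, in mm); z points along the fingers, y is the direction in which the jaws open and shut (so a half turn about z gives the same grasp; the last joint's range is limited). The gripper opens to 85 mm and grips with 20 to 120 N. Pads are 22 mm wide; open, the fingers measure 114 mm over their backs; the gripper's body (76 mm by 85 mm) begins 54 mm behind the grasp point. The pads swing forward as they close: fully open they stand 13 mm farther back than shut.
Start: joints at [-1.383, 0.48, 1.596, -0, 1.065, -0.047], TCP at [151.239, -632.155, 256.297] pointing down, gripper open.
Joint ranges: [-2.75, 2.75], [-0.82, 2.05], [0.23, 2.67], [-1.56, 4.7], [0.09, 2.69], [-2.92, 2.92]. Speed limits (rad/s): [1.89, 1.89, 2.39, 3.01, 3.01, 3.01].

INTERFACE

Orientations are given as a unit quaternion [x, y, z, w].
In Python, from workcell import monitor, cams, job, spotter, robot gives the robot as it stands. The module is installed in compiled form; this text tells all that it offers.
- The arm moves only by the shell command python3 -m pendant 'ROWS' [FORCE]. ROWS is JSON, a list of rows, each a list of 7 numbers: the shift along the tool's x, y, z in m, then the turn, a rotation vector about the tool's x, y, z in degrees, then the closure, from 0 (fully open) to 1 (shut). A call has 1 to 12 rows; each row is the pose to reach, as a shift and turn from the pose commanded when the call began, along the tool's axes at that moment; what a row does not reach only later rows make up. A row lasts 1/8 s, in which the tool goes at most 62.5 mm and 10.7 degrees, less where a joint would pass 70% of its speed; a pose out of reach is approached as far as the arm can. A call with a gripper value outside its range is refused whole. The fingers move at their own pace and stop on an object; FORCE is the grip in N (left out, the last holds). Time passes only in rows, so rows that repeat a pose let the fingers close. It gives the time, the measured TCP pose, the force and the opening at its end, in the units of the state.
- monitor.sense(): the state, without advancing time (a new reading comes with each control period).
- cams.snapshot(name): name is "scene" or "side" or "wrist"; returns a dict with "image" (480x640x3 uint8, red, green, blue), "intrinsics" (3x3 intrinsics, pixels), "pose" (4x4, takes a point from camera to world coordinates). Camera axes: x right, y up, looking along -z (the intrinsics and any distortion apply to the point x, -y, -z); pixel columns grow to the right and rows downward; lengths in mm; the calibration is good to about 2 mm. A picture is of the moment at which its call begins. There is no depth.
- job.sign_off(): hands the job in, once; it reports no verdict.
Trained networks look in the newest picture that a camera, given by its name, has taken for a name from the list of things; names that differ only in an ending like _2 or _b are one class to them, and where a whole thing is asked for, a point or a joint stands for the part that bears it (a point fixed in the world has none). Each returns a list of dicts, best first, with "confidence" (0 to 1); they miss things now and then, are a little off and sometimes report something else, mostly with a low value. They report only what shows in the picture. A call takes as long as a camera call. They do not tell look-alikes from the thing itself.
- spotter.look_for(label, camera): "location" ([row, column] in pixels, amid what is visible of it).
- spotter.landmark_of(label, camera): "location" ([row, column] in pixels: a listed point, or the origin of a listed thing).
The state is a dict: "t": time; "q": joint angles; "dq": joint speeds; "joint_efforts": joint torques, N m; "position": TCP position; "tcp_rot": TCP orientation; "force": force on the tool from outside, world axes, zero at the start; "torque": the same for the moment, N m; "gripper_width": opening from 0.0 (shut) to 1.0 (fully open).
Only numpy, scipy, OpenCV 4.12 (cv2) and the standard library are available. Lean on these libraries where they do the work, as an engineer would, in place of code of your own. Each camera call takes 0.05 s, during which the arm holds its last target. There are 200 camera calls.

TASK

Lock the shaft of the mixer drive on the bench: with shut fingers, push the red post round to turn the slotted blue disc until its slot lines up with the brass locking bar (either way round will do), then push the bar by its orange tab through the slot and the keeper behind it until it is fully home against the stop lugs. Do it gently, only by touching: do not grip or lift the bar or the post, and leave the vials, the beaker and the marker where they are.

Things in the scene. Friction and masses are not known exactly. Their poses are not given: they have to be found in the camera images.
- lock_base: fixed grey mixer drive, housing 232 x 100 mm (x -166 to 66, y -50 to 50), aluminium deck 30 mm above the bench. Origin on the bench straight below the disc's axis; x is the way the bar is pushed, z up. Along x on the deck: the bar's guide (x -164 to -38, two steel walls, 14 mm apart inside, 24 outside, tops 46 mm above the bench, bed 35), stop lugs, disc, keeper
- lugs_mid (a point): midway between the two steel stop lugs at the guide's end, 66 mm above the bench (their tops); each is 8 mm along x and spans y 7 to 17 mm to its side; their guide-side faces are 4 mm before this point (x -42 of the drive)
- keeper_mid (a point): top middle of the keeper behind the disc, a steel loop 26 mm wide (flared mouth towards the disc), x 36 to 56 of the drive, top 54 mm above the bench; the bar passes through it below its roof (16 mm wide, 14 mm high inside)
- lock_disc (a joint): turn of the blue disc about its upright axis, rad, counter-clockwise from above positive; stays where it is left (light friction, about 0.05 Nm), end stops -0.25 and 3.39. Its slot is in line with the bar at 0 and again at pi (3.14). The red post, 20 mm from the axis, is at -y of the drive at 0, at +x (keeper side) at pi/2, at +y at pi. It starts between 0.6 and 2.54
- slot_mid (a point): middle of the disc's slot, on its axis, 50 mm above the bench; x along the slot, turning with the disc, z up. The disc is 60 mm across; its two blue half-moons reach 50 mm above the bench, with the straight 17 mm wide slot between them (floor 34 mm above the bench, mouths flared)
- post_mid (a point): on the axis of the upright red post on the disc, 70 mm above the bench; the post is 12 mm thick (a collar 16 mm thick at its foot, up to 53 mm) and its top is 87 mm above the bench
- lock_bar: loose brass bar, 12 x 12 x 112 mm, about 0.2 kg, lying in the open guide. Origin on its underside below the tab's middle, 35 mm above the bench; x along the bar to its rounded nose, 108 mm ahead of the origin. At the start the origin is at x -156 to -143 of the drive, the nose just short of the disc; fully home the tab's front rests on the lugs, origin at x -46, nose through the keeper
- tab_mid (a point): middle of the bar's upright orange push tab, 66 mm above the bench; the tab is 8 mm thick along the bar, 28 mm wide and stands from 49 to 83 mm above the bench
- vial_amber_a: small amber vial with a black cap, 23 mm across, 45 mm high, standing beside the drive; origin at the middle of its underside; to be left alone
- vial_clear: small clear vial with a blue cap, 26 mm across, 50 mm high, standing beside the drive; origin at the middle of its underside; to be left alone
- beaker: glass beaker, 61 mm across, 76 mm high, standing beside the drive; origin at the middle of its underside; to be left alone
- marker_black: white marker pen with a black cap, 138 x 15 x 15 mm, lying along x beside the drive on the robot's side; origin below its middle; to be left alone
Things that resemble listed ones, but are neither listed nor needed, are in the scene too. Several things have the shape of the lock_bar; the one meant has the colours described above.

How it is judged:
By the outcome, as a careful person would: the job done as asked, in the order asked, and still so for the second after the job is handed in, with the robot touching nothing.
It also fails if it takes over 43 s, if anything falls off the work surface, if the arm or the gripper's body presses on something with over 40 N, if the wrist force passes 120 N, or if a joint passes its speed limit or range.

## Working session

There is one attempt and no reset: what is moved stays moved. The work goes in short steps, Python scripts to look and compute and a shell command to move; the robot and the scene stay as the last step left them, time stands still between calls to the robot, and variables do not carry over. Pictures are saved under pics/ and viewed, about 8 in all and at most 12, crops included, and the job is handed in when it is done.

```bash
mkdir -p pics; cat > h.py <<'E'
import numpy as np, cv2
from workcell import monitor, cams, job, spotter, robot
def ray(s,rc):
    K=s["intrinsics"];P=s["pose"]
    d=np.linalg.inv(K)@[rc[1],rc[0],1]; d=np.array([d[0],-d[1],-d[2]])
    return P[:3,3],P[:3,:3]@d
def atz(s,rc,z):
    o,d=ray(s,rc); return o+d*(z-o[2])/d[2]
def proj(s,p):
    P=s["pose"];c=P[:3,:3].T@(np.asarray(p,float)-P[:3,3]);v=np.asarray(s["intrinsics"])@[c[0],-c[1],-c[2]]
    return v[:2]/v[2]
def tri(l):
    A=np.zeros((3,3));b=np.zeros(3)
    for o,d in l:
        d=d/np.linalg.norm(d);M=np.eye(3)-np.outer(d,d);A+=M;b+=M@o
    return np.linalg.solve(A,b)
E
python3 - <<'E'
from h import *
S={}
Z=dict(lugs_mid=66,keeper_mid=54,slot_mid=50,post_mid=70,tab_mid=66,lock_bar=35,lock_base=0)
for c in ("scene","side","wrist"):
    S[c]=cams.snapshot(c); cv2.imwrite(f"pics/{c}0.png",S[c]["image"][:,:,::-1]); print(c,S[c]["pose"][:3,3].round())
    for l,z in Z.items():
        for r in spotter.landmark_of(l,c)[:3]:
            print(l,np.round(r["location"]),round(r["confidence"],2),atz(S[c],r["location"],z).round(1))
s=monitor.sense();print(s["t"],s["position"],s["tcp_rot"],s["force"],s["gripper_width"])
E
```

```text
scene [-93. 654. 643.]
lugs_mid [234. 362.] 0.86 [491.5 120.5  66. ]
keeper_mid [227. 408.] 0.72 [472.   37.1  54. ]
keeper_mid [236. 339.] 0.51 [522.3 143.6  54. ]
post_mid [221. 386.] 0.96 [489.8  69.6  70. ]
tab_mid [315. 242.] 0.8 [449.7 372.1  66. ]
tab_mid [245. 301.] 0.77 [527.9 215.4  66. ]
tab_mid [343. 345.] 0.73 [323.9 294.   66. ]
lock_bar [260. 297.] 0.98 [532.3 220.1  35. ]
lock_bar [329. 242.] 0.66 [454.6 371.1  35. ]
lock_bar [354. 344.] 0.62 [331.5 288.2  35. ]
lock_base [257. 382.] 0.64 [486.3  76.4   0. ]
lock_base [238. 384.] 0.6 [526.5  36.4   0. ]
lock_base [226. 370.] 0.27 [567.8  33.5   0. ]
side [ 492. -448.  633.]
lugs_mid [279. 329.] 0.87 [491.3 119.9  66. ]
lugs_mid [302. 325.] 0.58 [485.4  66.8  66. ]
lugs_mid [283. 296.] 0.16 [433.9 109.   66. ]
keeper_mid [324. 317.] 0.68 [473.4  30.4  54. ]
slot_mid [301. 323.] 0.87 [481.5  82.3  50. ]
post_mid [303. 331.] 0.77 [494.8  60.9  70. ]
tab_mid [245. 348.] 0.93 [524.9 211.1  66. ]
tab_mid [216. 325.] 0.93 [479.1 301.3  66. ]
tab_mid [251. 346.] 0.61 [521.4 195.6  66. ]
lock_bar [253. 346.] 0.84 [523.1 224.   35. ]
lock_bar [249. 267.] 0.77 [367.  228.8  35. ]
lock_bar [224. 331.] 0.62 [491.7 312.   35. ]
lock_base [322. 327.] 0.82 [488.8  78.8   0. ]
wrist [ 221. -616.  373.]
1.2 [ 151.24980966 -632.1571833   256.30951457] [ 9.93117639e-01  1.17121117e-01  9.60669486e-06 -7.93208856e-07] [-0.38372192 -1.12129059  0.16710102] 1.0022824433795612
```

View pics/scene0.png

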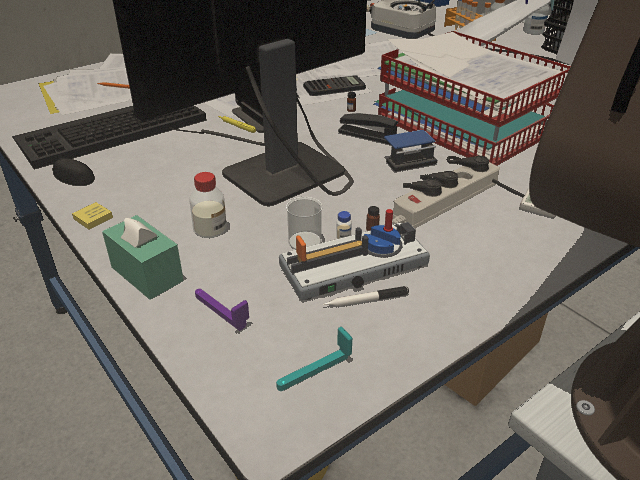

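View pics/side0.png

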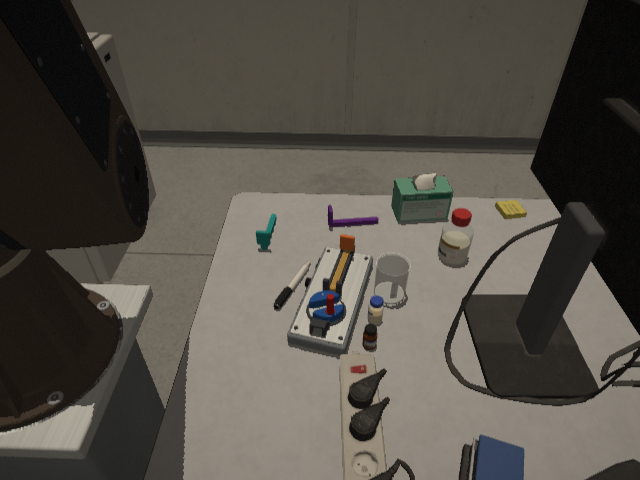

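Candidates for the bar (scene row, col): purple (315,242), teal (343,345), brass with orange tab (245,301). The third fits, since it has the brass and orange colours and lies in the guide. I'll confirm it in a crop and triangulate.

```bash
python3 - <<'E'
from h import *
S={c:cams.snapshot(c) for c in("scene","side")}
a=S["scene"]["image"][200:305,270:440]; b=S["side"]["image"][225:360,270:400]
A=cv2.resize(a,None,fx=4.2,fy=4.2,interpolation=3)[:, :430*2]
B=cv2.resize(b,None,fx=4.2,fy=4.2,interpolation=3)
A=cv2.resize(a,(400,247),interpolation=3);A=cv2.copyMakeBorder(A,0,352,0,0,0)
B=cv2.resize(b,(400,415),interpolation=3);B=cv2.copyMakeBorder(B,0,599-415,0,0,0)
cv2.imwrite("pics/crop1.png",np.hstack([A,B])[:,:,::-1])
L={}
for l,ii in dict(lugs_mid=(0,0),keeper_mid=(0,0),post_mid=(0,0)).items():
    L[l]=tri([ray(S[c],spotter.landmark_of(l,c)[i]["location"]) for c,i in zip(S,ii)]); print(l,L[l].round(1))
for c,s in S.items():
    h=cv2.cvtColor(s["image"],cv2.COLOR_RGB2HSV)
    for n,lo,hi in(("red",(0,170,70),(4,255,255)),("orange",(8,190,120),(14,255,255))):
        m=cv2.inRange(h,lo,hi);k,_,st,ce=cv2.connectedComponentsWithStats(m)
        print(c,n,[(st[i].tolist(),ce[i].round(1).tolist()) for i in range(1,k) if st[i,4]>15])
E
```

```text
lugs_mid [495.3 117.6  68. ]
keeper_mid [472.3  33.8  53.9]
post_mid [491.8  61.8  68. ]
scene red [([455, 32, 16, 6, 22], [463.0, 34.7]), ([472, 37, 16, 7, 28], [479.2, 39.9]), ([489, 42, 51, 18, 84], [514.3, 50.5]), ([382, 50, 51, 26, 136], [400.5, 61.1]), ([550, 61, 20, 7, 39], [559.4, 64.0]), ([382, 62, 9, 16, 35], [386.9, 68.2]), ([556, 71, 10, 6, 18], [560.6, 73.6]), ([434, 74, 39, 15, 57], [452.6, 81.5]), ([529, 76, 27, 14, 53], [541.5, 82.3]), ([416, 110, 26, 13, 32], [428.8, 116.1]), ([195, 173, 6, 7, 16], [197.1, 175.5]), ([202, 172, 13, 8, 27], [208.1, 174.2]), ([386, 210, 7, 3, 18], [389.2, 211.1])]
scene orange [([98, 83, 22, 3, 30], [108.9, 83.7])]
side red [([453, 209, 18, 14, 160], [461.7, 214.2]), ([327, 295, 7, 7, 32], [329.9, 297.3]), ([353, 369, 12, 4, 21], [358.7, 370.7])]
side orange [([341, 235, 13, 4, 23], [346.9, 236.5])]
```

View pics/crop1.png

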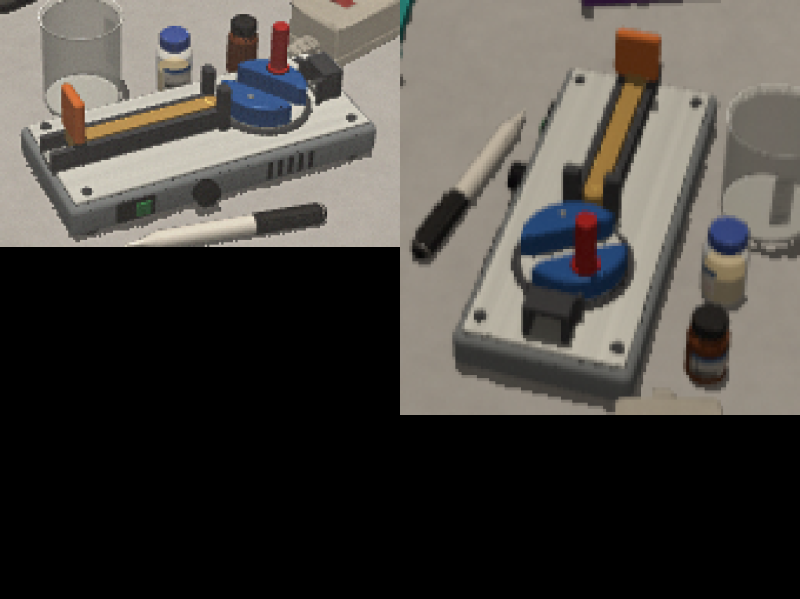

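The crop shows the brass bar with the orange tab in the guide (left panel 75,110; right 637,55). The red post sits beyond the disc, towards the keeper and the vial side. So the disc is at about 2.2 rad and needs roughly +53° counter-clockwise to reach pi. I'll move in now, turning the tool to line up with the drive.

```bash
python3 -m pendant '[[0.037,-0.037,0,0,0,2.4,1],[0.074,-0.074,0,0,0,4.8,1],[0.111,-0.11,0,0,0,7.2,1],[0.148,-0.147,0,0,0,9.6,1],[0.185,-0.184,0,0,0,12,1],[0.222,-0.22,0,0,0,14.4,1],[0.259,-0.257,0,0,0,16.8,1],[0.296,-0.294,0,0,0,19.2,1],[0.333,-0.331,0,0,0,21.6,1],[0.37,-0.367,0,0,0,24,1],[0.407,-0.404,0,0,0,26.4,1],[0.444,-0.441,0,0,0,28.8,1]]' 40
```

```text
t: 3.1
position: [481.3, -98.4, 256.6]
tcp_rot: [0.991, -0.134, 0.0, 0.0]
force: [0.7, -0.2, 0.4]
gripper_width: 0.002
```

```bash
python3 -m pendant '[[-0.018,-0.036,0,0,0,0,1],[-0.036,-0.072,0,0,0,0,1],[-0.054,-0.108,0,0,0,0,1],[-0.072,-0.144,0,0,0,0,1],[-0.072,-0.144,0,0,0,0,1]]'
python3 - <<'E'
from h import *
Z=dict(lugs_mid=66,keeper_mid=54,slot_mid=50,post_mid=70,tab_mid=66,lock_bar=35)
S={c:cams.snapshot(c) for c in("wrist","scene","side")}
for l,z in Z.items():
    R=[]
    for c in S:
        for r in spotter.landmark_of(l,c)[:1]:
            print(l,c,np.round(r["location"]),round(r["confidence"],2),atz(S[c],r["location"],z).round(1))
cv2.imwrite("pics/wrist1.png",S["wrist"]["image"][:,:,::-1])
s=monitor.sense();print(s["t"],s["position"],s["force"],S["wrist"]["pose"].round(2))
E
```

```text
t: 3.72
position: [448.6, 59.9, 256.5]
tcp_rot: [0.991, -0.132, 0.0, -0.0]
force: [0.7, -0.4, -0.5]
gripper_width: -0.0
lugs_mid wrist [196. 247.] 0.96 [493.2 115.6  66. ]
lugs_mid scene [230. 361.] 0.63 [500.2 115.3  66. ]
lugs_mid side [280. 329.] 0.72 [490.  117.4  66. ]
keeper_mid wrist [186. 339.] 0.6 [478.5  32.6  54. ]
keeper_mid scene [224. 409.] 0.7 [476.9  28.8  54. ]
keeper_mid side [323. 318.] 0.94 [474.1  31.9  54. ]
slot_mid wrist [189. 290.] 0.64 [487.2  77.8  50. ]
slot_mid scene [237. 382.] 0.85 [481.1  85.4  50. ]
slot_mid side [300. 324.] 0.88 [482.4  84.6  50. ]
post_mid wrist [181. 310.] 0.65 [491.6  56.6  70. ]
post_mid scene [221. 387.] 0.72 [488.9  68.4  70. ]
post_mid side [304. 329.] 0.96 [491.6  59.6  70. ]
tab_mid wrist [253.  50.] 0.94 [490.5 315.8  66. ]
tab_mid scene [314. 238.] 0.9 [454.5 374.3  66. ]
tab_mid side [235. 263.] 0.76 [361.2 235.6  66. ]
lock_bar wrist [244.  66.] 0.79 [492.5 322.4  35. ]
lock_bar scene [262. 298.] 0.9 [526.9 223.   35. ]
lock_bar side [254. 348.] 0.9 [526.4 222.4  35. ]
4.775 [449.13831634  57.99595646 256.32076104] [-0.297117   -0.18858097  0.08698579] [[-2.6000e-01  9.3000e-01  2.7000e-01  5.1783e+02]
 [-9.7000e-01 -2.5000e-01 -7.0000e-02  4.0120e+01]
 [-0.0000e+00 -2.8000e-01  9.6000e-01  3.7323e+02]
 [ 0.0000e+00  0.0000e+00  0.0000e+00  1.0000e+00]]
```

View pics/wrist1.png

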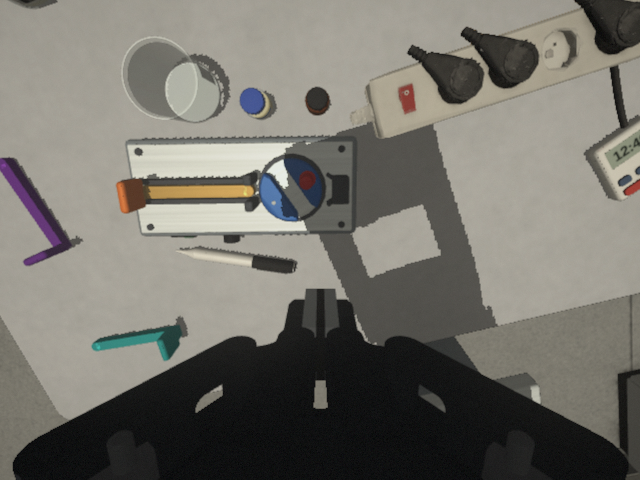

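The wrist view shows the drive at (125–356, 137–236). The tab is at (130,195), the disc at (291,187), the post at (307,180) and the keeper at (340,188). The slot runs diagonally. I'll work out the frame from the deck screws.

```bash
python3 - <<'E'
from h import *
s=cams.snapshot("wrist");im=s["image"]
g=cv2.cvtColor(im,cv2.COLOR_RGB2GRAY)
for n,(u,v) in dict(tl=(139,152),tr=(342,149),bl=(150,227),br=(343,225)).items():
    w=255-g[v-5:v+6,u-5:u+6].astype(float);w=np.clip(w-w.max()+50,0,None);yy,xx=np.mgrid[v-5:v+6,u-5:u+6]
    c=((w*yy).sum()/w.sum(),(w*xx).sum()/w.sum());print(n,np.round(c,1),atz(s,c,30).round(1))
h=cv2.cvtColor(im,cv2.COLOR_RGB2HSV)
b=cv2.inRange(h,(100,90,40),(125,255,255))[140:240,240:340];r=(cv2.inRange(h,(0,150,40),(5,255,255))|cv2.inRange(h,(174,150,40),(180,255,255)))[160:210,285:330]
print(np.argwhere(r).mean(0)+[160,285],r.astype(bool).sum())
o=cv2.inRange(h,(5,150,60),(13,255,255))[160:230,100:160];a=np.argwhere(o);print("tab",a.min(0)+[160,100],a.max(0)+[160,100])
cv2.imwrite("pics/wc.png",cv2.resize(im[130:245,110:365],None,fx=3.1,fy=3.1,interpolation=3)[:,:,::-1])
E
```

```text
tl [152.9 136.5] [559.9 213.9  30. ]
tr [149.3 339.3] [510.5  20.6  30. ]
bl [228.  148.4] [486.5 233.1  30. ]
br [225.  339.8] [436.8  39.   30. ]
[181.40697674 305.86046512] 86
tab [184 115] [214 127]
```

View pics/wc.png

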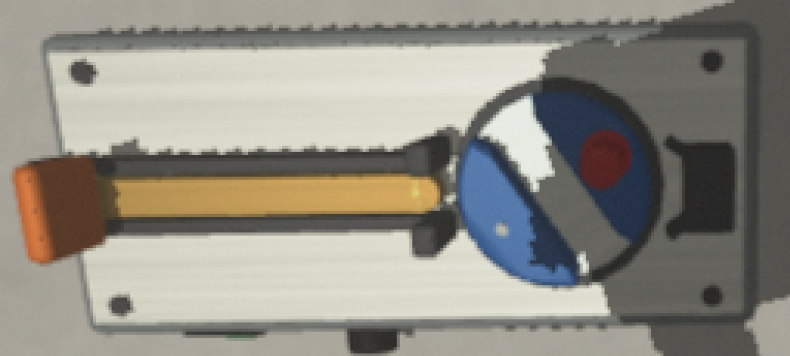

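```bash
python3 -m pendant '[[0.02,0.006,0,0,0,-0.4,1],[0.043,0.013,0.02,0,0,-0.8,1],[0.043,0.013,0.06,0,0,-0.8,1],[0.043,0.013,0.1,0,0,-0.8,1],[0.043,0.013,0.14,0,0,-0.8,1],[0.043,0.013,0.162,0,0,-0.8,1],[0.043,0.013,0.162,0,0,-0.8,1]]'
python3 - <<'E'
from h import *
for i in range(2): s=cams.snapshot("wrist")
im=s["image"];cv2.imwrite("pics/w2.png",im[:,:,::-1])
e=monitor.sense();print(e["t"],e["position"],e["tcp_rot"],e["force"])
c=cams.snapshot("side")["image"][260:350,280:380];c=cv2.resize(c,(533,480),interpolation=3)
d=cv2.resize(im,(266,200));cv2.imwrite("pics/w2.png",np.hstack([c,cv2.copyMakeBorder(d,0,280,0,0,0)])[:,:,::-1])
E
```

```text
t: 5.7
position: [487.0, 33.5, 92.8]
tcp_rot: [0.992, -0.127, -0.001, 0.0]
force: [1.0, 0.9, 1.4]
gripper_width: 0.003
5.8 [487.98957843  33.70194923  94.64802151] [ 9.91947428e-01 -1.26650158e-01  1.92190212e-04 -7.84563088e-06] [-0.11983832  0.70206892 -0.18339436]
```

View pics/w2.png

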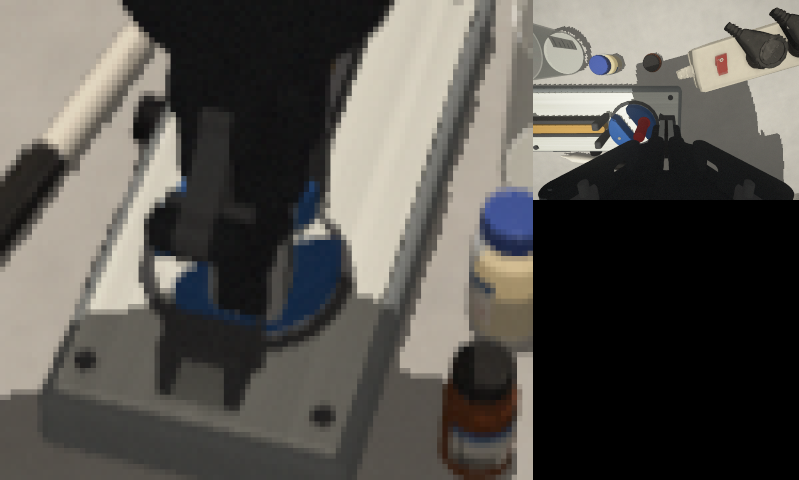

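The side view shows the tip over the keeper side with the post behind it. The wrist inset shows the post just left of the fingers, with nothing touching. I'll start the push.

```bash
cat >> h.py <<'E'
X=np.array([-.2476,-.9688]);Y=np.array([.9688,-.2476]);A0=np.array([486.0,78.2])
def W(x,y,z): return np.r_[A0+x*X+y*Y,z]
def D(p): r=np.asarray(p[:2])-A0; return np.round([r@X,r@Y],1)
def post(name="wrist"):
    s=cams.snapshot(name);h=cv2.cvtColor(s["image"],cv2.COLOR_RGB2HSV)
    m=cv2.inRange(h,(0,130,35),(6,255,255))|cv2.inRange(h,(172,130,35),(180,255,255))
    u,v=proj(s,W(0,0,70)).astype(int);k=np.zeros_like(m);k[max(v-90,0):v+90,max(u-90,0):u+90]=1;m*=k
    best=[]
    for j in np.radians(np.arange(90,195,1)):
        t=np.zeros_like(m)
        pts=[proj(s,W(20*np.cos(j-np.pi/2)+6*np.cos(a),20*np.sin(j-np.pi/2)+6*np.sin(a),z)) for z in(53,87) for a in np.arange(0,6.3,.3)]
        cv2.fillConvexPoly(t,cv2.convexHull(np.int32(np.round(pts))),255)
        best.append(((t&m>0).sum()/max(1,((t|m)>0).sum()),np.degrees(j)))
    best.sort();return s,best[-1]
def rep():
    s,b=post();e=monitor.sense();print("t",round(e["t"],2),"tcp drive",D(e["position"]),round(e["position"][2],1),"F drive",np.round([e["force"][:2]@X,e["force"][:2]@Y,e["force"][2]],1),"IoU,joint deg",np.round(b,2));return s
E
python3 -c "from h import *;rep()"
python3 -m pendant '[[0,-0.003,0,0,0,0,1],[0,-0.005,0,0,0,0,1],[0,-0.007,0,0,0,0,1],[0,-0.009,0,0,0,0,1],[0,-0.009,0,0,0,0,1]]'
python3 -c "from h import *;rep()"
```

```text
t 5.9 tcp drive [42.4 13.1] 95.3 F drive [-0.3 -0.4 -0.5] IoU,joint deg [  0.8 127. ]
t: 6.52
position: [489.8, 42.4, 94.5]
tcp_rot: [0.992, -0.126, 0.0, 0.0]
force: [-0.0, -10.4, 3.1]
gripper_width: 0.0
t 6.58 tcp drive [33.8 12.5] 94.5 F drive [9.5 2.5 2. ] IoU,joint deg [  0.74 131.  ]
```

```bash
python3 -m pendant '[[0.001,-0.001,0,0,0,0,1],[0.0022,-0.0022,0,0,0,0,1],[0.0033,-0.0037,0,0,0,0,1],[0.0042,-0.0051,0,0,0,0,1],[0.005,-0.0067,0,0,0,0,1],[0.0057,-0.0083,0,0,0,0,1],[0.006,-0.010,0,0,0,0,1],[0.006,-0.010,0,0,0,0,1]]'
python3 -c "
from h import *
s=rep();u,v=proj(s,W(0,0,50)).astype(int);print(u,v)
cv2.imwrite('pics/w3.png',cv2.resize(s['image'][v-60:v+70,max(u-110,0):u+90],None,fx=4,fy=4,interpolation=3)[:,:,::-1])"
```

```text
t: 7.58
position: [498.3, 50.8, 94.5]
tcp_rot: [0.992, -0.127, 0.0, 0.0]
force: [1.1, -4.0, 1.4]
gripper_width: 0.004
t 7.62 tcp drive [23.5 18.6] 94.4 F drive [3.9 2.  0.6] IoU,joint deg [  0.73 165.  ]
274 322
```

View pics/w3.png

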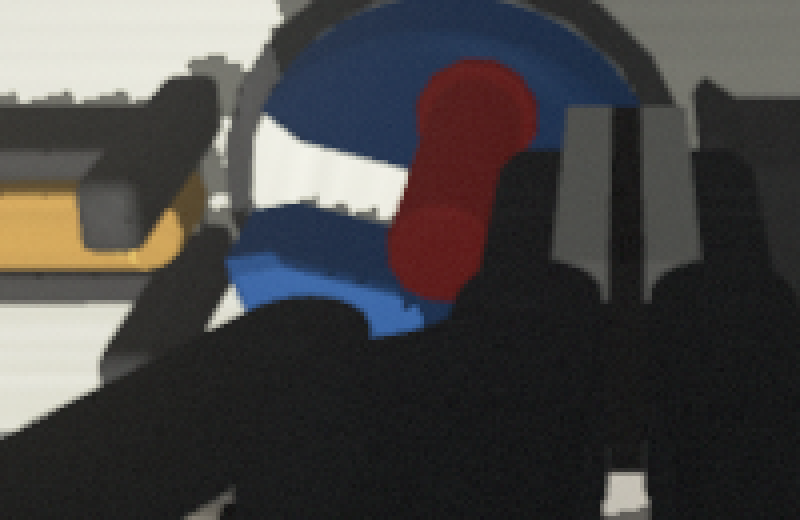

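The disc has followed the push. The slot, at crop (260–410, 140–215), is still about 13–15° off. About 5 mm more.

```bash
python3 -m pendant '[[0.0004,-0.0015,0,0,0,0,1],[0.0007,-0.003,0,0,0,0,1],[0.0007,-0.004,0,0,0,0,1],[0.0007,-0.0047,0,0,0,0,1],[0.0007,-0.0047,0,0,0,0,1]]'
python3 -c "
from h import *
s=rep();u,v=proj(s,W(0,0,50)).astype(int);print(u,v)
cv2.imwrite('pics/w4.png',cv2.resize(s['image'][v-60:v+70,max(u-110,0):u+90],None,fx=4,fy=4,interpolation=3)[:,:,::-1])"
```

```text
t: 8.25
position: [499.6, 55.3, 94.3]
tcp_rot: [0.992, -0.127, -0.0, -0.0]
force: [0.9, -2.5, 0.1]
gripper_width: -0.002
t 8.3 tcp drive [18.8 18.8] 94.3 F drive [1.7 1.9 1.5] IoU,joint deg [  0.73 177.  ]
283 323
```

View pics/w4.png

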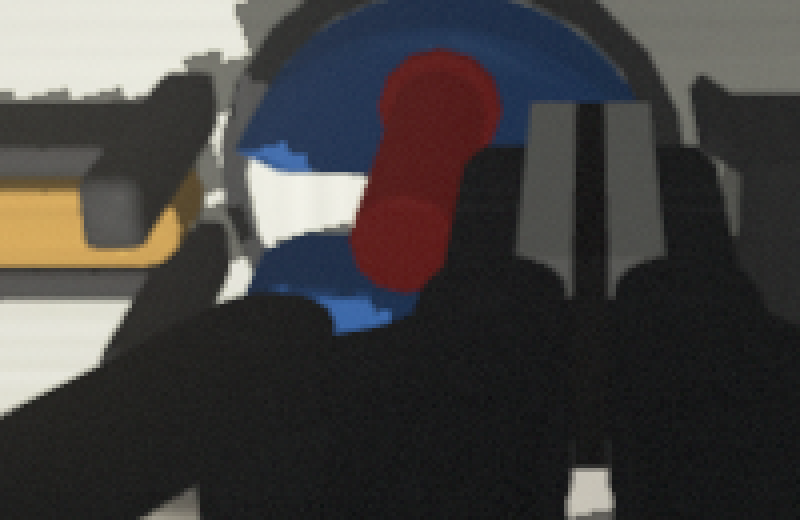

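The slot is nearly level (joint about 177°). One last nudge, then back off and up for a clear look.

```bash
python3 -m pendant '[[0,-0.0005,0,0,0,0,1],[0,-0.001,0,0,0,0,1],[0,-0.001,0,0,0,0,1],[0,0.008,0,0,0,0,1],[0,0.01,-0.01,0,0,0,1],[-0.02,-0.01,-0.06,0,0,0,1],[-0.05,-0.03,-0.11,0,0,0,1],[-0.05,-0.04,-0.13,0,0,0,1],[-0.05,-0.04,-0.13,0,0,0,1]]'
python3 -c "
from h import *
s=rep();u,v=proj(s,W(-40,0,50)).astype(int);print(u,v)
for l,z in dict(lugs_mid=66,keeper_mid=54,slot_mid=50,post_mid=70).items():
    for r in spotter.landmark_of(l,'wrist')[:1]: print(l,D(atz(s,r['location'],z)))
cv2.imwrite('pics/w5.png',cv2.resize(s['image'][max(v-60,0):v+60,max(u-120,0):u+110],None,fx=3.4,fy=3.4,interpolation=3)[:,:,::-1])"
```

```text
t: 9.43
position: [462.1, 107.2, 226.4]
tcp_rot: [0.992, -0.126, 0.002, -0.001]
force: [0.6, 0.3, 0.6]
gripper_width: -0.002
t 9.47 tcp drive [-21.5 -30.8] 225.0 F drive [ 0.5 -0.4 -0.4] IoU,joint deg [  0.83 184.  ]
298 196
keeper_mid [46.6  1.2]
slot_mid [-2.1 -1.4]
post_mid [-0.1 21. ]
```

View pics/w5.png

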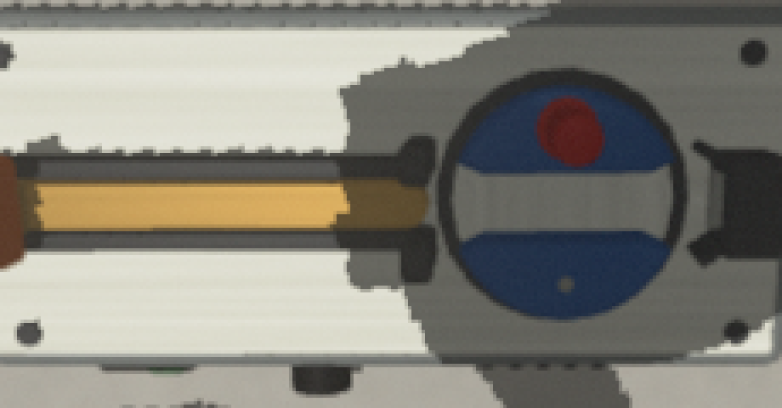

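The slot is level with the bar (crop edges at 174 and 232 along its length), and the post is at +y. Next I'll go behind the orange tab.

```bash
python3 -m pendant '[[0.006,-0.04,0,0,0,0,1],[0.014,-0.085,0,0,0,0,1],[0.024,-0.13,0,0,0,0,1],[0.031,-0.1625,0.01,0,0,0,1],[0.031,-0.1625,0.05,0,0,0,1],[0.031,-0.1625,0.09,0,0,0,1],[0.031,-0.1625,0.125,0,0,0,1],[0.031,-0.1625,0.143,0,0,0,1],[0.031,-0.1625,0.143,0,0,0,1]]'
python3 -c "
from h import *
s=rep();u,v=proj(s,W(-100,0,50)).astype(int)
h=cv2.cvtColor(s['image'],cv2.COLOR_RGB2HSV);m=cv2.inRange(h,(4,150,40),(14,255,255));k,_,st,ce=cv2.connectedComponentsWithStats(m);i=1+st[1:,4].argmax();print(st[i],ce[i],D(atz(s,ce[i][::-1],70)))
cv2.imwrite('pics/w6.png',s['image'][:,:,::-1])"
```

```text
t: 10.8
position: [531.4, 255.5, 80.0]
tcp_rot: [0.992, -0.127, -0.001, 0.001]
force: [-0.7, -0.4, 1.2]
gripper_width: -0.003
t 10.85 tcp drive [-183.6    0.7] 81.2 F drive [ 0.3 -0.7 -0.2] IoU,joint deg [  0. 194.]
[ 391  277   38   67 1824] [407.90570175 310.69627193] [-145.4    6.2]
```

View pics/w6.png

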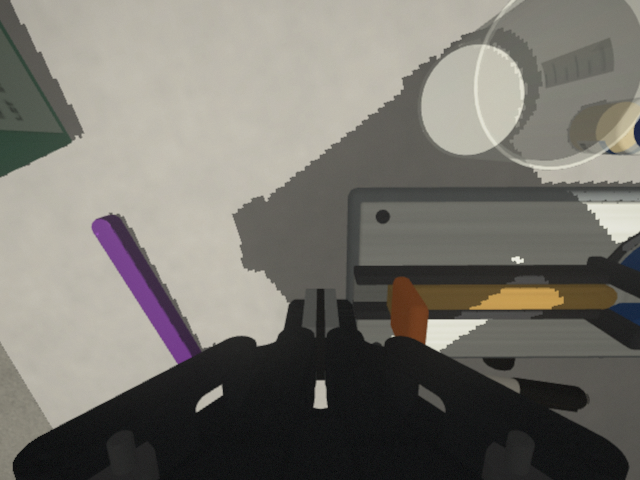

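```bash
python3 -m pendant '[[-0.0005,0.005,-0.004,0,0,0,1],[-0.0005,0.010,-0.004,0,0,0,1],[-0.0005,0.014,-0.004,0,0,0,1],[-0.0005,0.018,-0.004,0,0,0,1],[-0.0005,0.022,-0.004,0,0,0,1],[-0.0005,0.026,-0.004,0,0,0,1],[-0.0005,0.030,-0.004,0,0,0,1],[-0.0005,0.034,-0.004,0,0,0,1],[-0.0005,0.038,-0.004,0,0,0,1],[-0.0005,0.042,-0.004,0,0,0,1],[-0.0005,0.046,-0.004,0,0,0,1],[-0.0005,0.050,-0.004,0,0,0,1]]'
python3 -c "
from h import *
s=rep();u,v=proj(s,W(-100,0,50)).astype(int)
cv2.imwrite('pics/w7.png',s['image'][150:450,200:600,::-1])"
```

```text
t: 12.35
position: [519.0, 207.5, 85.3]
tcp_rot: [0.992, -0.127, 0.0, -0.0]
force: [0.0, 0.7, 0.8]
gripper_width: -0.001
t 12.4 tcp drive [-133.    -0.2] 85.2 F drive [ 0.7 -0.1  0.2] IoU,joint deg [  0.78 186.  ]
```

View pics/w7.png

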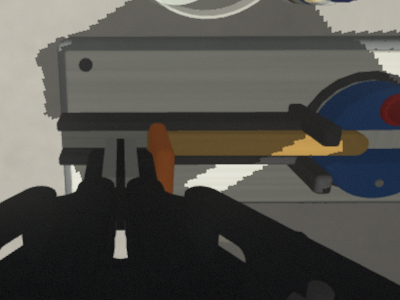

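The bar has entered the slot cleanly: nose at crop (365,143), force under 1 N. I'll keep pushing.

```bash
python3 -m pendant '[[0,0.004,0,0,0,0,1],[0,0.008,0,0,0,0,1],[0,0.012,0,0,0,0,1],[0,0.016,0,0,0,0,1],[0,0.020,0,0,0,0,1],[0,0.024,0,0,0,0,1],[0,0.028,0,0,0,0,1],[0,0.032,0,0,0,0,1],[0,0.036,0,0,0,0,1],[0,0.040,0,0,0,0,1],[0,0.044,0,0,0,0,1],[0,0.048,0,0,0,0,1]]'
python3 -c "
from h import *
rep()"
```

```text
t: 13.9
position: [507.0, 161.2, 85.3]
tcp_rot: [0.992, -0.127, 0.0, -0.0]
force: [0.9, 9.0, 3.7]
gripper_width: -0.001
t 13.95 tcp drive [-85.3  -0.2] 85.4 F drive [-0.1  0.1 -0.2] IoU,joint deg [  0.82 184.  ]
```

```bash
python3 -m pendant '[[0,0.002,0,0,0,0,1],[0,0.004,0,0,0,0,1],[0,0.006,0,0,0,0,1],[0,0.008,0,0,0,0,1],[0,0.010,0,0,0,0,1],[0,0.012,0,0,0,0,1],[0,0.014,0,0,0,0,1],[0,0.016,0,0,0,0,1],[0,0.018,0,0,0,0,1]]'
python3 -c "
from h import *
rep()"
```

```text
t: 15.08
position: [502.4, 143.8, 85.3]
tcp_rot: [0.992, -0.127, -0.0, 0.0]
force: [-0.4, 0.8, -0.1]
gripper_width: -0.0
t 15.12 tcp drive [-67.4  -0.4] 85.3 F drive [-0.2 -0.4  0.2] IoU,joint deg [  0.81 184.  ]
```

Now to the stop: 1 mm steps, reading the force after each.

```bash
python3 -m pendant '[[0,0.001,0,0,0,0,1],[0,0.002,0,0,0,0,1],[0,0.003,0,0,0,0,1],[0,0.003,0,0,0,0,1]]'; python3 -c "
from h import *
rep()"; python3 -m pendant '[[0,0.001,0,0,0,0,1],[0,0.001,0,0,0,0,1]]';python3 -m pendant '[[0,0.001,0,0,0,0,1],[0,0.001,0,0,0,0,1]]'; python3 -c "
from h import *
s=rep()
cv2.imwrite('pics/w8.png',cv2.resize(s['image'][200:400,250:510],None,fx=3,fy=3,interpolation=3)[:,:,::-1])"
```

```text
t: 15.62
position: [501.9, 141.3, 85.4]
tcp_rot: [0.992, -0.127, 0.0, -0.0]
force: [0.9, 4.8, -0.2]
gripper_width: 0.003
t 15.68 tcp drive [-65.   -0.2] 85.4 F drive [-4.1 -0.9 -0.4] IoU,joint deg [  0.8 184. ]
t: 15.92
position: [502.0, 140.9, 85.4]
tcp_rot: [0.992, -0.127, 0.0, -0.001]
force: [0.3, 14.7, -1.6]
gripper_width: -0.0
t: 16.18
position: [502.0, 140.7, 85.5]
tcp_rot: [0.992, -0.127, 0.001, -0.001]
force: [0.5, 24.5, -2.7]
gripper_width: -0.0
t 16.23 tcp drive [-64.5   0. ] 85.5 F drive [-22.9  -5.2  -2.3] IoU,joint deg [  0.8 184. ]
```

View pics/w8.png

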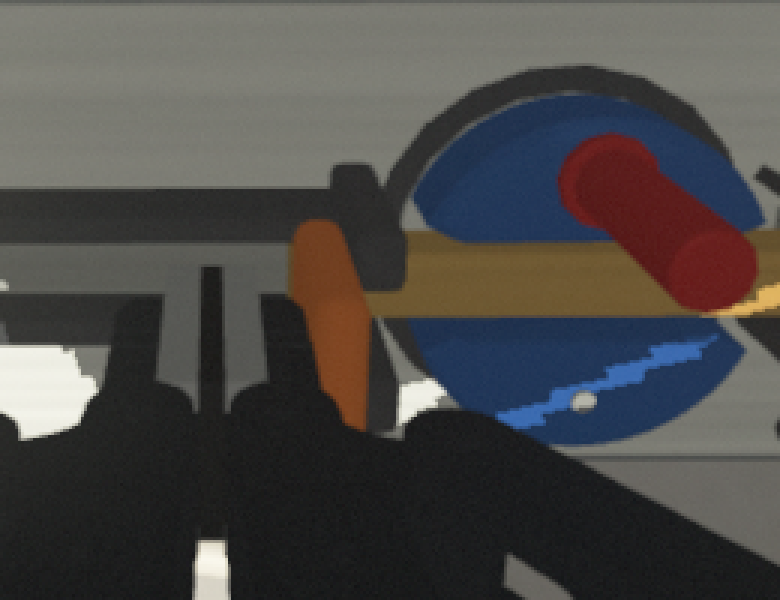

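There is a hard stop at about 23 N, and the tab lies against both lugs (crop 345,230 and 385,400). I'll back off straight, rise and check.

```bash
python3 -m pendant '[[0,-0.003,0,0,0,0,1],[0,-0.010,0,0,0,0,1],[0,-0.015,-0.02,0,0,0,1],[0,-0.015,-0.06,0,0,0,1],[-0.03,0.0,-0.10,0,0,0,1],[-0.05,0.03,-0.13,0,0,0,1],[-0.05,0.045,-0.13,0,0,0,1],[-0.05,0.045,-0.13,0,0,0,1]]'
python3 -c "
from h import *
s=rep();u,v=proj(s,W(-20,0,50)).astype(int)
for l,z in dict(lugs_mid=66,keeper_mid=54,tab_mid=66,lock_bar=35,post_mid=70).items():
    for r in spotter.landmark_of(l,'wrist')[:2]: print(l,round(r['confidence'],2),D(atz(s,r['location'],z)))
cv2.imwrite('pics/w9.png',cv2.resize(s['image'][max(v-90,0):v+90,max(u-130,0):u+110],None,fx=3.3,fy=3.3,interpolation=3)[:,:,::-1])"
```

```text
t: 17.23
position: [441.7, 107.5, 215.2]
tcp_rot: [0.992, -0.127, 0.0, -0.0]
force: [0.0, -0.5, -0.7]
gripper_width: -0.003
t 17.27 tcp drive [-17.9 -50. ] 214.8 F drive [ 0.2 -0.1 -0.4] IoU,joint deg [  0.94 185.  ]
lugs_mid 0.74 [-40.6  -1.5]
keeper_mid 0.74 [48.5  1.5]
tab_mid 0.89 [-234.8  -55.4]
tab_mid 0.66 [-138.1 -152.6]
lock_bar 0.91 [-238.4  -55.6]
lock_bar 0.83 [-47.    1.2]
post_mid 0.91 [-0.3 21. ]
```

The detected bar origin is at x −47 (home is −46), the robot is clear and the force is about zero. Handing in.

```bash
python3 -c "
from workcell import job;print(job.sign_off())"
```

```text
the job is handed in; nothing more can be done
None
```

The shaft is locked and the job is handed in, at about 17.3 s of the 43 s allowed. With shut fingers I pushed the red post about +53° counter-clockwise until the slot lined up with the bar at the pi position. I then pushed the bar by its orange tab through the slot and keeper until it stopped against the lugs.

**Last checks:**
- **Bar:** it met a hard stop, where the push force rose to about 25 N with almost no further movement. The detector then put the bar's origin at x −47 (home is −46).
- **Disc:** the post was detected at about (0, 21), which fits pi. My rough post-outline fit read 184–185° instead of 180°. I put that down to calibration error, since the bar now sits in the slot.
- **Robot:** the arm was clear of everything, with force near zero.

**Not confirmed:**
- I could not view the final overhead picture because the picture limit was reached.
- The detector's `tab_mid` hits in that picture fell on the look-alikes, so they confirmed nothing.
- I did not re-measure the vials, beaker and marker afterwards. The fingers kept clear of them on the planned path.

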